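Hook and level the keeper plate on a vial rack

TASK

Fit the loose keeper plate onto the vial rack: hold it by its grip block, tilt it with the eye end down so that the oblong eye goes past the wide head of the stud, draw the plate until the eye's end bar bears on the stem, then level it so that the slot at its other end drops over the plain pin. Leave it lying flat on the rack's rests, held under the stud's head, and let go; feel your way, never pressing the plate against the rack with more than about 10 N.

Things in the scene. Friction and masses are not known exactly. Their poses are not given: they have to be found in the camera images.
- rack: Vial rack fixed to the desk: white block on a grey foot 190 x 84 mm, 24 mm high; six vials stand in it, tops 43 mm up. Origin: centre of its underside; x along it from stud end (-x) to pin end (+x), z up. The keeper's rests, tops 46 mm up: a bridge (10 mm along x, 46 mm across) at x = -24 mm and a boss (radius 15 mm) at x = +62 mm carrying the pin. All rigid.
- stud_mark (a point): Nominal centre of the top of the steel stud's head: rack x = -60 mm, y = 0, 62 mm up; axes as the rack. The stud is clamped hard in a slotted strip: it really stands up to 12 mm either side of this mark along the rack's x. Head: flat disc 32 mm across, 58 to 62 mm up. Stem: diameter 10 mm; nut of radius 9 mm round its foot, up to 30 mm.
- pin_tip (a point): Tip of the plain headless steel pin: rack x = +62 mm, y = 0, 60 mm up. Diameter 8 mm, its top 4 mm tapered to 4 mm; axes as the rack.
- keeper: Loose flat aluminium plate with a grip block, 4 mm thick, 169 mm long, about 0.14 kg, lying on the desk. Origin: underside below the grip block; x along it, eye end at -x (to -83 mm), slot end at +x (to +86 mm), z up. 66 mm wide from x = -83 to -33 mm, 40 mm beyond.
- grip (a point): Centre of the keeper's grey grip block, above its origin, 18 mm above the plate's underside; block 34 mm along the keeper's x and 14 mm across (grasp across these 14 mm), 4 to 32 mm above the underside; axes as the keeper.
- eye (a point): Centre of the keeper's oblong eye: keeper x = -60.75 mm, half-way through the plate. Eye 24.5 mm along x (-73 to -48.5), 50 mm across. Level, too narrow for the stud's head; tilted 0.5 to 0.7 rad, end bar down on the stud's outer (-x) side, it goes past. With the end bar bearing on the stem 3 to 5 mm under the head, about 2 mm are left for the other edge to swing down past the head.
- toe (a point): Centre of the keeper's end bar beyond the eye (bar x = -83 to -73 mm, 66 mm wide; its edge to the eye is rounded, radius 2 mm): keeper x = -78 mm, half-way through the plate; axes as the keeper.
- slot (a point): Centre of the keeper's slot for the pin: keeper x = +56 mm, half-way through the plate. Slot 40 mm along x (+36 to +76 mm), 13 mm across; axes as the keeper.
There are look-alikes about, which are no part of the job. Several things look just like the rack: the one meant starts nearest to the robot's base.

How it is judged:
On the way:
1. the keeper, tilted, has its end bar under the stud's head on the outer side of the stem and its slot end still up (angle between keeper's own z axis and vertical above 0.15 rad and z of toe in the frame of rack between 0.03 and 0.057 m and x of toe in the frame of rack between -0.087 and -0.054 m and z of slot in the frame of rack above 0.062 m and y of toe in the frame of rack between -0.012 and 0.012 m), for 0.1 s.
At the end, for the whole second after the job is handed in: The keeper lies level (0.05 rad) and at rest on both rests, plate mid-height 48 mm up (+3 mm at the slot, +4 mm at the eye), along the rack within 0.12 rad, the eye round the stem under the head (eye centre -21 to +21 mm along and 12 mm across from the stud mark), the slot over the pin (z of eye in the frame of rack between 0.044 and 0.052 m and z of slot in the frame of rack between 0.044 and 0.051 m and x of eye in the frame of rack between -0.081 and -0.039 m and y of eye in the frame of rack between -0.012 and 0.012 m and angle between keeper's own z axis and vertical below 0.05 rad and angle between the x axis of keeper and the x axis of rack, either way round below 0.12 rad and linear speed of keeper below 0.02 m/s); the robot touches nothing.
It fails at once if the keeper is forced against the rack, its vials or its stud with more than 12 N (contact force between keeper and rack above 12 N).
It also fails if it takes over 61 s, if anything falls off the work surface, if the arm or the gripper's body presses on something with over 40 N, if the wrist force passes 120 N, or if a joint passes its speed limit or range.

ROBOT

A 6-joint arm with a two-finger parallel gripper is mounted at the origin on a cart in front of the work surface, level with it; the furniture and walls round the work are solid. World frame = base frame: x ahead of the robot, y to its left, z up, the work surface at z = 0. Lengths are in m, angles in rad, forces in N, time in s.
With the tool pointing down it reaches from about 0.375 to 0.975 m from the base axis. Payload 3.8 kg.
Tool frame: the origin (TCP) lies midway between the tips of the shut fingers; the grasp point (between the pads) lies 19 mm behind it; z points along the fingers, y is the line along which they close (so a half turn about z gives the same grasp; the last joint's range is limited). The gripper opens to 88 mm and grips with 3 to 60 N. Pads are 18 mm wide; open, the fingers measure 123 mm over their backs; the gripper's body (75 mm by 187 mm) begins 45 mm behind the grasp point.
Start: joints at [1.297, 0.264, 1.604, -0, 1.274, -0.037], TCP at [0.158, 0.656, 0.239] pointing down, gripper open.
Joint ranges: [-2.63, 2.63], [-0.94, 2.18], [0.31, 2.57], [-1.31, 4.45], [0, 2.66], [-2.55, 2.55]. Speed limits (rad/s): [2.57, 2.57, 3.14, 3.14, 3.14, 3.14].

INTERFACE

Orientations are given as a rotation vector (axis times angle).
In Python, from cell import manip, inverse_kinematics, cams, order gives the robot as it stands. Calls block until the motion is done:
- manip.move_pose(position, orientation): joint-space move of the TCP to a pose.
- manip.move_linear(position, rate=0.15, rot=None): straight line of the TCP; rot=None keeps the orientation; rate is the mean speed in m/s.
- manip.set_joints(angles): joint-space move.
- manip.set_gripper(opening, force=None): finger opening in m; force is the grip in N (None keeps the last); returns when the fingers have stopped.
- manip.dwell(seconds).
- inverse_kinematics(position, orientation): joint angles nearest the present ones, or None.
- manip.state(): the state.
- cams.capture(name): name is "scene" or "top"; returns a dict with "image" (384x512x3 uint8, blue, green, red), "z_map" (384x512 float32, m along the optical axis (not along the pixel's ray), 0 where there is no reading), "intrinsics" (3x3 intrinsics, pixels), "k1" (the pictures are not rectified: a ray, as slopes to the right and down, at radius r is drawn at 1 + k1 r^2 times it, then the intrinsics apply), "position" and "orientation" of the camera in the world. Camera axes: x right, y down, z forward; pixel columns grow to the right and rows downward; lengths in m; the calibration is good to about 2 mm. A picture is of the moment at which its call begins.
A pose or a line that the arm cannot do raises manip.IKError and nothing moves.
- order.close_job(): hands the job in; it is judged then, once.
The state is a dict: "clock": time; "joint_pos": joint angles; "joint_velocities": joint speeds; "tau": joint torques, N m; "tool_pos": TCP position; "tcp_rot": TCP orientation; "contact_force": force on the tool from outside, world axes, zero at the start; "moment": the same for the moment, N m; "gripper_width": finger opening in m; "grasp_force": force on a finger pad.
Only numpy, scipy, OpenCV 4.12 (cv2) and the standard library are available. Lean on these libraries where they do the work, as an engineer would, in place of code of your own. Each camera call takes 0.05 s, during which the arm holds its last target. There are 200 camera calls.

## Working session

There is one attempt and no reset: what is moved stays moved. The work goes in short steps, each a Python script; the robot and the scene stay as the last script left them, time stands still between calls to the robot, and variables do not carry over. Pictures are saved under pics/ and viewed, at most 10 in all, crops included, and the job is handed in when it is done.

```bash
ls; mkdir -p pics; cat > h.py <<'E'
import numpy as np, cv2
from scipy.spatial.transform import Rotation as R
from cell import manip, inverse_kinematics, cams, order
def cloud(c):
    """world xyz per pixel (NaN where no reading)"""
    K=np.array(c["intrinsics"]);z=c["z_map"].astype(float);h,w=z.shape
    u,v=np.meshgrid(np.arange(w),np.arange(h))
    d=np.array([c["k1"],0,0,0,0],float)
    s=cv2.undistortPoints(np.stack([u,v],-1).reshape(-1,1,2).astype(float),K,d).reshape(h,w,2)
    P=np.dstack([s[...,0]*z,s[...,1]*z,z]);P[z==0]=np.nan
    o=np.array(c["orientation"]);Rm=o if o.shape==(3,3) else R.from_rotvec(o).as_matrix()
    return P@Rm.T+np.array(c["position"])
E
python3 - <<'E'
from h import *
for n in("top","scene"):
    c=cams.capture(n);cv2.imwrite(f"pics/{n}0.png",c["image"]);np.savez(f"{n}0.npz",**c)
    print(n,c["position"],c["orientation"],c["intrinsics"],c["k1"])
s=manip.state();print(s)
E
```

```text
pics
top [0.40564041 0.11033732 0.98245747] [-2.10692116  2.14097809 -0.18238928] [[383.94700244   0.         259.10133225]
 [  0.         383.94700244 186.90266842]
 [  0.           0.           1.        ]] -0.13377152009894128
scene [ 0.25132713 -0.56286662  0.75740134] [-2.2754676   0.46184469 -0.22256494] [[413.64154465   0.         257.26339396]
 [  0.         413.64154465 188.78475786]
 [  0.           0.           1.        ]] -0.0373971376159934
{'clock': 0.1, 'joint_pos': array([ 1.29710742e+00,  2.64625617e-01,  1.60522641e+00,  8.92282437e-06,
        1.27374199e+00, -3.69267401e-02]), 'joint_velocities': array([ 0.00094958, -0.002916  , -0.00374778,  0.00083046,  0.00085184,
       -0.00019266]), 'tau': array([ 5.16326327e-04, -5.03623044e+01, -3.58070934e+01,  7.31439167e-02,
        2.33534630e-02, -5.82207076e-05]), 'tool_pos': array([0.1581658 , 0.65553737, 0.23755367]), 'tcp_rot': array([-3.71003446e-01, -3.11928729e+00,  3.10350781e-03]), 'contact_force': array([-0.5821402 , -0.36160205, -0.0649447 ]), 'moment': array([ 0.04476423, -0.01362747,  0.0132348 ]), 'grasp_force': 0.0, 'gripper_width': 0.08798181116966008}
```

View pics/top0.png

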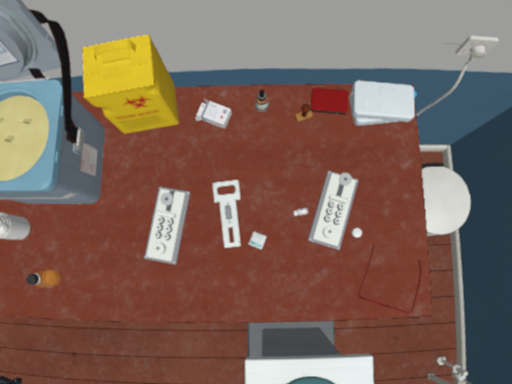

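View pics/scene0.png

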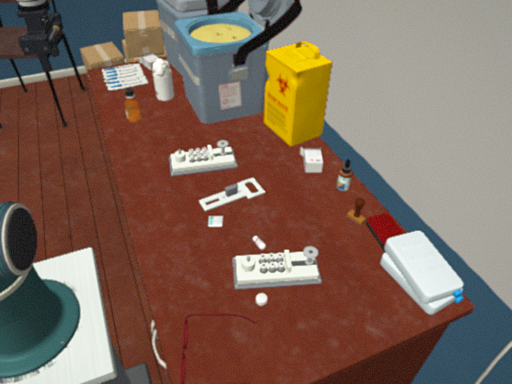

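Top picture: rack-like things at (167,225) and (334,210), keeper at (228,213) with its eye up at (227,187). The robot base is at about (310,380). I'll measure both racks' distance to the base and make a crop.

```bash
python3 - <<'E'
from h import *
c=dict(np.load("top0.npz"));P=cloud(c);im=c["image"]
hsv=cv2.cvtColor(im,cv2.COLOR_BGR2HSV)
def fit(box,zlo,zhi):
    x0,y0,x1,y1=box;Q=P[y0:y1,x0:x1].reshape(-1,3);m=(Q[:,2]>zlo)&(Q[:,2]<zhi)
    q=Q[m];r=cv2.minAreaRect((q[:,:2]*1000).astype(np.float32));return r,len(q),np.median(q[:,2])
for n,b in(("L",(138,178,198,272)),("R",(300,160,366,258))):
    r,k,z=fit(b,.012,.08);print(n,r,k,z,"dist",np.hypot(*r[0]))
    Q=P[b[1]:b[3],b[0]:b[2]].reshape(-1,3);q=Q[Q[:,2]>.054];print(" high",len(q),q.mean(0),q[:,:].min(0),q.max(0))
r,k,z=fit((205,172,248,255),.002,.05);print("keeper",r,k,z)
Q=P[172:255,205:248].reshape(-1,3);q=Q[Q[:,2]>.02];print("grip",len(q),np.median(q,0),cv2.minAreaRect((q[:,:2]*1000).astype(np.float32)))
print("desk z",np.nanmedian(P[240:300,190:240,2]))
crop=np.hstack([cv2.resize(im[165:275,135:255],None,fx=3.3,fy=3.3,interpolation=2),cv2.resize(im[155:265,280:390],None,fx=3.3,fy=3.3,interpolation=2)])
cv2.imwrite("pics/crop1.png",crop);print(crop.shape)
E
```

```text
L ((487.3810729980469, 354.6786804199219), (69.04154968261719, 179.9673614501953), 78.76129913330078) 1813 0.02463896329148596 dist 602.7746483231894
 high 134 [0.53915956 0.34576175 0.06182956] [0.42492446 0.32994534 0.05550401] [0.56382146 0.37051732 0.06556561]
R ((520.7979736328125, -60.92584991455078), (183.63558959960938, 150.8032684326172), 1.252991795539856) 1974 0.025046776483467426 dist 524.3495861806834
 high 134 [ 0.58126567 -0.09187179  0.06209555] [ 0.45991119 -0.11072806  0.05743116] [ 0.6037609  -0.04999356  0.06795326]
keeper ((518.9853515625, 202.32327270507812), (213.62564086914062, 109.65792846679688), 0.49165910482406616) 1085 0.004036131089681483
grip 79 [0.51803275 0.19503748 0.03144781] ((517.6351318359375, 195.59385681152344), (33.43819046020508, 14.07697582244873), 6.664339542388916)
desk z -0.0006639051871348833
(363, 759, 3)
```

View pics/crop1.png

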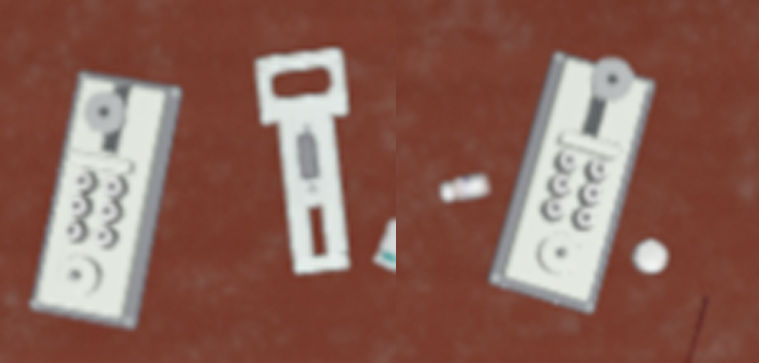

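Candidates: the left rack (167,225) is 0.60 m from the base and the right rack (334,210) is 0.52 m. The right one is nearest, and the crop shows its stud head at the far end and its pin boss at the near end, so it is the one meant. Next I refine the poses from both cameras and check IK.

```bash
cat >> h.py <<'E'
def tool_from_keeper(kp,yaw,th,h=0.007,flip=1):
    """keeper origin kp (world), yaw, tilt th (eye end down) -> TCP pos, rotvec"""
    Rk=(R.from_euler('z',yaw)*R.from_euler('y',-th)).as_matrix()
    y=flip*Rk[:,1];z=-Rk[:,2];T=np.column_stack([np.cross(y,z),y,z])
    return np.array(kp)+h*Rk[:,2],R.from_matrix(T).as_rotvec()
E
python3 - <<'E'
from h import *
u=lambda a:np.array([np.cos(a),np.sin(a)])
for n in("top","scene"):
    c=dict(np.load(n+"0.npz"));P=cloud(c).reshape(-1,3)
    near=np.linalg.norm(P[:,:2]-[.521,-.07],axis=1)<.13
    m=near&(P[:,2]>.014)&(P[:,2]<.03)
    q=P[m]
    # keep points within main blob
    g=np.zeros((300,300),np.uint8);ij=((q[:,:2]-[.37,-.22])*1000).astype(int);g[ij[:,0],ij[:,1]]=1
    g=cv2.dilate(g,np.ones((7,7)));k,lab,st,_=cv2.connectedComponentsWithStats(g);b=1+st[1:,4].argmax()
    q=q[lab[ij[:,0],ij[:,1]]==b]
    r=cv2.minAreaRect((q[:,:2]*1000).astype(np.float32));print(n,"foot",r,len(q))
    H=P[near&(P[:,2]>.059)&(P[:,2]<.066)&(np.linalg.norm(P[:,:2]-[.583,-.092],axis=1)<.03)]
    print(" head",len(H),((H.min(0)+H.max(0))/2).round(4),np.median(H,0).round(4),np.ptp(H,axis=0), cv2.minEnclosingCircle((H[:,:2]*1000).astype(np.float32)))
    T=P[near&(P[:,2]>.05)&(P[:,0]<.50)];print(" pin",T.round(4).tolist())
    for lo,hi,nm,sel in((.042,.052,"boss",P[:,0]<.5),):
        B=P[near&(P[:,2]>lo)&(P[:,2]<hi)&sel];print(nm,len(B),cv2.minEnclosingCircle((B[:,:2]*1000).astype(np.float32)))
    kn=np.linalg.norm(P[:,:2]-[.518,.196],axis=1)<.06
    G=P[kn&(P[:,2]>.027)&(P[:,2]<.04)];print(" grip",cv2.minAreaRect((G[:,:2]*1000).astype(np.float32)),np.median(G[:,2]))
for f in(1,-1):
    for th in(0,.3,.65):
        p,o=tool_from_keeper([.53,-.072,.09],np.deg2rad(160),th,flip=f);print(f,th,inverse_kinematics(p,o))
    p,o=tool_from_keeper([.518,.195,0],np.deg2rad(186.6),0,flip=f);print(f,inverse_kinematics(p,o))
E
```

```text
top foot ((521.4180908203125, -71.92716979980469), (67.82937622070312, 176.3782958984375), 71.51351928710938) 1330
 head 118 [ 0.5898 -0.0953  0.0626] [ 0.5905 -0.0946  0.0624] [0.02794633 0.03085831 0.00683539] ((590.4089965820312, -95.42576599121094), 16.369884490966797)
 pin [[0.4647, -0.05, 0.0601], [0.4647, -0.0525, 0.0595], [0.4645, -0.0546, 0.0612], [0.4629, -0.049, 0.0509], [0.4624, -0.0501, 0.059], [0.4622, -0.0523, 0.0604], [0.4621, -0.0544, 0.0619], [0.4605, -0.049, 0.0506], [0.46, -0.0501, 0.0585], [0.4599, -0.0524, 0.059], [0.46, -0.0551, 0.0574], [0.4533, -0.0463, 0.0502]]
boss 134 ((473.471923828125, -58.697059631347656), 27.046306610107422)
 grip ((517.9216918945312, 195.6273193359375), (32.861175537109375, 14.07697582244873), 6.664340019226074) 0.031591284250186924
scene foot ((519.4147338867188, -72.29369354248047), (70.41752624511719, 176.28048706054688), 72.26507568359375) 1452
 head 137 [ 0.5875 -0.0951  0.0626] [ 0.5881 -0.0952  0.062 ] [0.03114941 0.03152629 0.00658277] ((587.5040893554688, -95.0820541381836), 16.03301239013672)
 pin [[0.4611, -0.0507, 0.0604],
[... 634 characters left out ...]
18159285  0.13420843  2.03887436  0.          0.96850986  1.73826933]
1 0.3 [-0.2085203   0.32705211  1.83102625  0.0432124   1.280984    1.69278563]
1 0.65 [-0.22884011  0.56242908  1.60326907  0.07274424  1.62227137  1.67042449]
1 [ 3.15036825e-01  2.91584862e-01  2.04861329e+00 -4.44089210e-16
  8.01394502e-01  1.77064142e+00]
-1 0 [-1.81592849e-01  1.34208433e-01  2.03887436e+00 -4.44089210e-16
  9.68509858e-01 -1.40332333e+00]
-1 0.3 [-0.2085203   0.32705211  1.83102625  0.0432124   1.280984   -1.44880703]
-1 0.65 [-0.22884011  0.56242908  1.60326907  0.07274424  1.62227137 -1.47116816]
-1 [ 3.15036825e-01  2.91584862e-01  2.04861329e+00 -4.44089210e-16
  8.01394502e-01 -1.37095123e+00]
```

```bash
cat >> h.py <<'E'
RO=np.array([.5205,-.0722,0]);RY=np.deg2rad(161.8);XS=-.0723   # rack origin, yaw, stud x in rack
RR=R.from_euler('z',RY)
def pose(bx,bz,th,y=0.):
    """tool pose putting the centre of the bar's rounded inner edge (keeper x=-75, mid plate) at rack (bx,y,bz)"""
    o=np.array([bx,y,bz])+R.from_euler('y',-th).apply([.075,0,-.002])
    return tool_from_keeper(RO+RR.apply(o),RY,th,flip=-1)
E
python3 - <<'E'
from h import *
manip.set_gripper(.05,50)
ky=np.deg2rad(186.5);k=np.array([.516,.1958,0])
p,o=tool_from_keeper(k,ky,0,flip=-1)
manip.move_pose(p+[0,0,.1],o);manip.move_linear(p+[0,0,.02],rate=.2);manip.move_linear(p,rate=.05)
s=manip.state();print(s["tool_pos"]-p,s["contact_force"],s["clock"])
manip.set_gripper(0,50);s=manip.state();print(s["gripper_width"],s["grasp_force"],s["contact_force"])
manip.move_linear(p+[0,0,.15],rate=.2)
p,o=pose(XS-.03,.12,.65);manip.move_pose(p,o);manip.dwell(.3)
s=manip.state();print(s["tool_pos"]-p,s["contact_force"],s["gripper_width"],s["clock"])
ims=[]
for n in("top","scene"):
    c=cams.capture(n);np.savez(f"{n}1.npz",**c);i=c["image"]
    i=i[130:270,260:400] if n=="top" else i[180:320,180:360]
    ims.append(cv2.resize(i,(400,int(400*i.shape[0]/i.shape[1]))))
h=max(i.shape[0] for i in ims)
cv2.imwrite("pics/h1.png",np.hstack([cv2.copyMakeBorder(i,0,h-i.shape[0],0,0,0) for i in ims]))
E
```

```text
[-0.00023274 -0.00011641 -0.00026316] [-0.16482178  0.51266197  0.34664582] 4.05
0.013865419955024109 49.999731704592705 [0.63317038 0.96518266 0.56460632]
[4.39587554e-05 1.35127882e-03 6.78512347e-04] [-0.27889253 -0.3925949  -1.51241496] 0.013668475014707393 7.0083
```

View pics/h1.png

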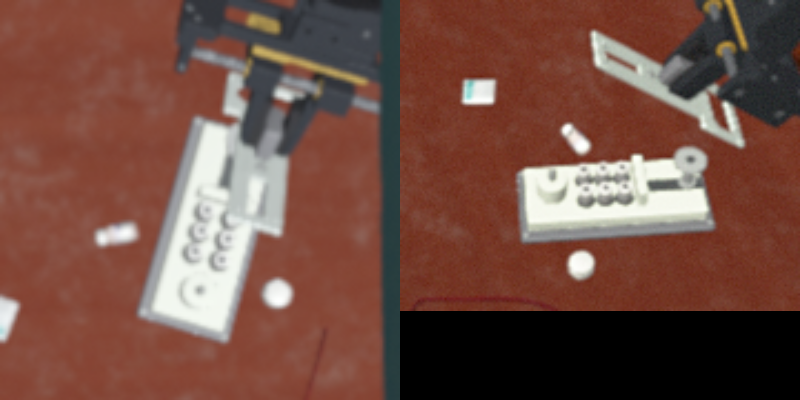

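The picture shows the keeper held and tilted, eye end down, above and beyond the stud head (right half: eye at about (730,125), stud head at (690,160)). I'll check the held pose numerically from depth.

```bash
python3 - <<'E'
from h import *
s=manip.state();T=R.from_rotvec(s["tcp_rot"])
for n in("top","scene"):
    P=cloud(dict(np.load(n+"1.npz"))).reshape(-1,3);P=P[P[:,2]>.075]
    q=T.inv().apply(P-s["tool_pos"]);  # tool: x?,y=-ky,z=-kz
    k=np.column_stack([q[:,0],-q[:,1],-q[:,2]+.007])
    k=k[(abs(k[:,0])<.1)&(abs(k[:,1])<.045)&(k[:,2]>-.008)&(k[:,2]<.01)]
    if np.isnan(k).all() or len(k)<20: print(n,len(k));continue
    e=k[k[:,0]<-.035];f=k[k[:,0]>.035]
    A=np.c_[k[:,:2],np.ones(len(k))];co=np.linalg.lstsq(A,k[:,2],rcond=None)[0]
    print(n,len(k),"x",np.percentile(k[:,0],[.5,99.5]),"eye y",np.percentile(e[:,1],[1,99]) if len(e)>5 else len(e),"slot y",np.percentile(f[:,1],[1,99]) if len(f)>5 else len(f),"plane",co.round(4))
    b=k[abs(k[:,1])<.018];print("  hist x",np.histogram(b[:,0],np.arange(-.09,.095,.006))[0])
E
```

```text
top 585 x [-0.08185542  0.08630231] eye y [-0.03320627  0.02566397] slot y [-0.02072708  0.01952627] plane [0.0045 0.0137 0.005 ]
  hist x [ 0  3 11  0  0  0  1  3  1  1  0  0  0  0  0 10 22 33 30 32 38 23 22 19
 22 24 25 22 42 28]
scene 771 x [-0.08113166  0.08754144] eye y [-0.02927992  0.03381366] slot y [-0.02047614  0.02090051] plane [-0.0004 -0.0157  0.0038]
  hist x [ 0 16 33  2  0  0  0 20 20 17 11  6  6  5  7  8 17 33 27 27 30 31 21 25
 21 25 25 19 33 33]
```

```bash
cat >> h.py <<'E'
def F(n=4):
    """mean outside force on the tool, rack axes"""
    f=[]
    for _ in range(n): f.append(manip.state()["contact_force"]);manip.dwell(.01)
    return RR.inv().apply(np.mean(f,0))
def go(bx,bz,th,y=0.,rate=.02):
    p,o=pose(bx,bz,th,y);manip.move_linear(p,rate=rate,rot=o)
E
python3 - <<'E'
from h import *
go(XS-.024,.12,.65,rate=.1);go(XS-.024,.075,.65,rate=.1);manip.dwell(.2);f0=F(8);print(f0)
for z in(.068,.061,.0535):
    go(XS-.024,z,.65,rate=.03);f=F()-f0;print(z,f.round(2))
    if np.linalg.norm(f)>3: go(XS-.024,.075,.65);raise SystemExit("contact")
manip.dwell(.2);f0=F(8);bx=XS-.024;print(f0)
while bx<XS-.002:
    bx+=.002 if bx<XS-.0125 else .0005
    go(bx,.0535,.65,rate=.02);f=F()-f0
    print(round((bx-XS)*1e3,1),f.round(2))
    if np.linalg.norm(f)>2.: break
p,o=pose(bx,.0535,.65);s=manip.state();print(RR.inv().apply(s["tool_pos"]-p),s["clock"])
np.savez("st.npz",bx=bx,f0=f0)
E
```

```text
[ 0.20693083 -0.01837786 -1.7641537 ]
0.068 [0.08 0.2  0.22]
0.061 [-0.11  0.62 -0.34]
0.0535 [-0.28 -0.11  0.35]
[ 0.15576646 -0.53958738 -1.42251376]
-22.0 [ 0.16 -0.04 -0.16]
-20.0 [-0.17  0.83 -0.27]
-18.0 [0.05 0.67 0.1 ]
-16.0 [-0.18  0.69 -0.09]
-14.0 [-0.47  0.74 -0.11]
-12.0 [ 0.01  0.77 -0.28]
-11.5 [ 0.03  0.69 -0.73]
-11.0 [-0.38  0.58 -0.09]
-10.5 [-0.22  0.44 -0.41]
-10.0 [-0.54  0.48 -0.15]
-9.5 [-0.1   0.61 -0.14]
-9.0 [ 0.12  0.81 -0.44]
-8.5 [-0.23  0.8  -0.  ]
-8.0 [-0.43  0.78 -0.27]
-7.5 [-0.06  0.56  0.13]
-7.0 [-0.01  0.64 -0.5 ]
-6.5 [-0.56  0.53  0.03]
-6.0 [-0.95  0.31 -0.19]
-5.5 [-2.22  0.21 -0.74]
[-3.46901874e-04 -5.30655604e-06 -4.91823987e-05] 15.1417
```

```bash
python3 - <<'E'
from h import *
d=np.load("st.npz");bx=float(d["bx"])-.0005;f0=d["f0"]
go(bx,.054,.65);print(F()-f0)
th=.65
while th>.001:
    th=max(0,th-.05);go(bx,.054,th,rate=.02);f=F()-f0
    print(round(th,2),f.round(2),round((bx-XS)*1e3,1))
    if np.linalg.norm(f)>4: print("stop");break
    if f[0]<-2: bx-=.0003
    elif f[0]>-.5: bx+=.0001
np.savez("st.npz",bx=bx,f0=f0,th=th);s=manip.state();print(s["clock"],s["gripper_width"],s["moment"])
c=cams.capture("scene");cv2.imwrite("pics/lev.png",cv2.resize(c["image"][180:300,200:360],(640,480)))
E
```

```text
[-1.44222275  0.05577929 -0.9534879 ]
0.6 [-1.6   0.86 -0.89] -6.0
0.55 [-1.56  0.62 -0.73] -6.0
0.5 [-1.88  0.97 -0.86] -6.0
0.45 [-1.31  0.37 -0.64] -6.0
0.4 [-1.54  0.18 -1.1 ] -6.0
0.35 [-1.97  0.78 -1.04] -6.0
0.3 [-1.66  0.7  -0.73] -6.0
0.25 [-1.52  0.42 -0.94] -6.0
0.2 [-2.    0.53 -1.25] -6.0
0.15 [-1.21  0.35 -0.62] -6.3
0.1 [-0.88  0.79 -0.53] -6.3
0.05 [-0.62  0.32 -0.42] -6.3
0.0 [-0.76  1.22 -0.49] -6.3
20.2917 0.013600115399997356 [-0.01041174 -0.06558137 -0.04593692]
```

View pics/lev.png

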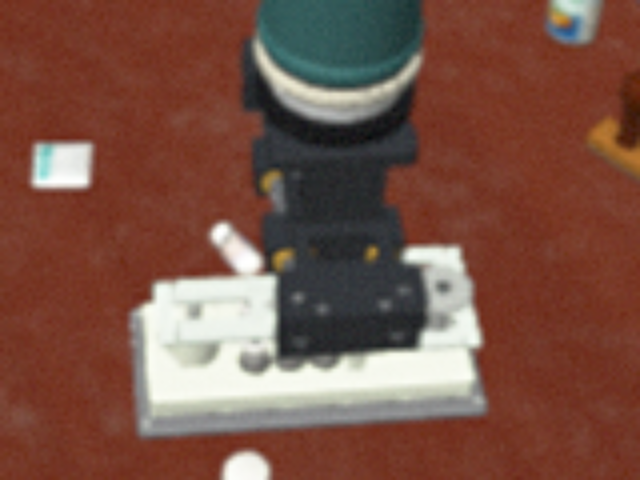

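The plate is level, with the pin showing in the slot at about (193,310) and the stud head above the eye at (447,290). Now I lower it until it touches.

```bash
python3 - <<'E'
from h import *
d=np.load("st.npz");bx=float(d["bx"])-.0002;f0=d["f0"];z=.054
go(bx,z,0);f0=F(8);print(f0)
while z>.0465:
    z-=.001 if z>.0501 else .0003
    go(bx,z,0,rate=.02);f=F()-f0;print(round(z*1e3,1),f.round(2))
    if f[2]>2 or np.linalg.norm(f)>4: break
E
```

```text
[ 0.04499361  0.23066101 -1.81611583]
53.0 [ 0.1  -0.6  -0.07]
52.0 [ 0.12 -0.06  0.68]
51.0 [-0.16 -0.09  0.23]
50.0 [-0.02  0.09  0.42]
49.7 [-0.28  0.03 -0.01]
49.4 [ 0.11 -0.21  0.14]
49.1 [-0.21 -0.27 -0.19]
48.8 [ 0.47 -0.46  0.48]
48.5 [ 0.36 -0.16 -0.15]
48.2 [-0.46 -0.05  0.1 ]
47.9 [ 1.02 -0.39  3.72]
```

```bash
python3 - <<'E'
from h import *
manip.set_gripper(.03);p=manip.state()["tool_pos"];print(manip.state()["contact_force"])
manip.move_linear(p+[0,0,.05],rate=.1);manip.move_linear(p+[0,0,.15],rate=.2)
p2=manip.state()["tool_pos"];manip.move_pose(p2+[-.03,.25,.05],manip.state()["tcp_rot"]);manip.dwell(.3)
print(manip.state()["clock"])
P={}
for n in("top","scene"):
    c=cams.capture(n);q=RR.inv().apply(cloud(c).reshape(-1,3)-RO)
    for a,b,w in((-.055+.0,-.03,"eye side"),(.05,.09,"slot end"),(-.09,-.08,"toe")):
        k=q[(q[:,0]>a)&(q[:,0]<b)&(abs(q[:,1])<.04)&(q[:,2]>.044)&(q[:,2]<.056)];print(n,w,len(k),np.median(k[:,2]).round(4),np.percentile(k[:,1],[2,98]).round(4),k[:,0].min().round(4),k[:,0].max().round(4))
    i=c["image"][140:270,280:380] if n=="top" else c["image"][180:300,200:360]
    P[n]=cv2.resize(i,(int(480*i.shape[1]/i.shape[0])*2//3*1,320))
cv2.imwrite("pics/end.png",np.hstack(list(P.values())))
E
```

```text
[-0.05483442 -0.46691826  0.95268697]
26.8167
top eye side 228 0.0501 [-0.0324  0.0312] -0.055 -0.0306
top slot end 199 0.0498 [-0.0202  0.0189] 0.0502 0.0811
top toe 53 0.0505 [-0.0325  0.0323] -0.0899 -0.0805
scene eye side 247 0.0502 [-0.0316  0.0336] -0.0546 -0.0301
scene slot end 235 0.0501 [-0.0191  0.0206] 0.0501 0.0828
scene toe 44 0.05 [-0.0335  0.0327] -0.087 -0.08
```

View pics/end.png

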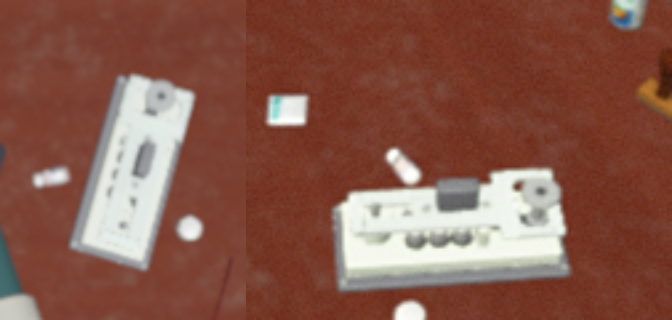

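The plate lies level, its top 50 mm up at both ends. The stud head is over the eye at (540,190), the pin is in the slot at (376,210), and the robot is clear. Handing in.

```bash
python3 -c "
from cell import order
print(order.close_job())"
```

```text
the job is handed in; nothing more can be done
None
```

The keeper plate is on the rack nearest the base, lying flat on both rests with its eye under the stud's head and its slot over the pin; contact read under about 4 N throughout, and I let go, backed clear and handed the job in at about 27 s (no verdict was returned).

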